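# Spring check of measuring forceps

### The job

Check the spring of the measuring forceps at their marked gap: slide the vise's jaw wide open, lift the forceps level out of the vise, held across both legs at mid-length, to about a hand's breadth above where they lay, and squeeze them until the tip of the moving leg is centred over the brass rider. Finish while still holding them there, off everything else, with the gap steady on the mark; leave the glass dish, the jar and the slide box alone.

Things in the scene. Friction and masses are not known exactly. Their poses are not given: they have to be found in the camera images.
- vise: low grey vise fixed to the bench, placed anew each time. Origin on the bench under the forceps' tail; x along the forceps to their tips, y the way the jaw opens. Base plate 10 mm thick, x -62 to 173 mm. Fixed jaw y -32 to -10 mm, top at 66 mm. The forceps lie 44 mm up, on a bed between the jaws and a black rest bar (x 145 to 153, y -14 to 44 mm); under the grip pads only the base plate
- jaw (a joint): the vise's steel sliding jaw: 0 m closed, to 0.035 m fully open along the vise's +y; starts below 5 mm. Closed, its lip reaches over the forceps' tail and keeps it down (lip top 68 mm above the bench). It takes about 3 N to slide and stays where it is left
- jaw_knob (a point): black upright round knob on the sliding jaw, 16 mm diameter, 37 mm tall (from 68 to 105 mm above the bench); the point lies on its axis, 88 mm above the bench, and moves with the jaw; its axes are the vise's
- forceps: steel measuring forceps, loose, 225 mm long, 0.1 kg, flat in the vise. Origin under the middle line of the tail block (x -35 to 15 mm, 16 wide, 12 high); x along the rigid fixed leg to the tips, y from fixed to moving leg, z up. Legs 3 mm thin, 12 high. A cross bar on the fixed leg (x = 180 mm, y -8 to 45 mm, 8 mm below the legs) carries the rider. Balance point about 95 mm along x
- grip_pad (a point): middle of the outer face of the flat grip pad on the fixed leg (dark steel, 36 mm long along x, 14 mm high), 105 mm along the forceps' x from their origin; starts 50 mm above the bench; its axes are the forceps'; the outer face looks along -y
- boss (a point): outermost point of the round upright boss (12 mm diameter, 14 mm high) on the moving leg, opposite the grip pad; squeezing pad and boss together along y closes the forceps. Pad to boss measures about 42 mm when free
- leg (a joint): sprung hinge of the moving leg, at x 10, y 5 mm of the forceps: 0 rad free and open, to 0.235 rad squeezed shut. The spring pushes back with about 4 N at first, up to 11 N within the possible marks. Boss 95 mm from the hinge, pointer 170 mm: the pointer moves 1.8 times as far as the boss
- pointer (a point): point on the middle line of the moving leg (3 mm thin) near its tip, where the leg passes over the rider, 170 mm from the hinge; its free position is y = 39 mm in the forceps' frame
- mark (a point): top centre of the brass rider, a block 18 mm along x, 9 mm wide, 5 mm high, on the bar below the tip of the moving leg. Its axes are the forceps': the pointer is on the mark when both have the same y in the forceps' frame. The leg passes 2 mm above the rider without touching
- rider (a joint): where the rider is set on its bar: 0 to 0.016 m; its centre lies at y = 10 mm + this value in the forceps' frame. It is locked tight (40 N) and stays put in use
- dish: closed glass dish with a white disc on top, 86 mm diameter, 16 mm high, on the bench; a bystander
- jar: amber glass jar with a black cap, 52 mm diameter, 75 mm high; a bystander
- slidebox: small wooden slide box, 87 mm square, 36 mm high; a bystander
Not all that is in view belongs to the job. Of the things that look like the forceps, the larger one is meant.

How it is judged (in metres and radians):
On the way, in this order (a step that is already met when the one before it is completed fails the run):
1. the sliding jaw is opened by more than 20 mm while the forceps still lie in the vise (value of joint jaw above 0.02 m and height (world z) of grip_pad below 0.065 m), for 0.2 s.
2. the forceps are lifted out of the vise by more than 50 mm, in the fingers (height (world z) of grip_pad above 0.1 m and contact force between forceps and the fingers above 0.5 N and contact force between forceps and vise below 0.05 N), for 0.2 s.
At the end, for the whole second after the job is handed in: Held still in the fingers, level within 0.3 rad, grip pad over 100 mm above the bench (it started at 50), off the vise; the pointer within 2.5 mm of the rider's centre across the forceps, and staying there; the jaw still over 20 mm open (all of step 2 and y of pointer in the frame of mark between -0.0025 and 0.0025 m and velocity of joint leg between -0.03 and 0.03 rad/s and linear speed of forceps below 0.03 m/s and angle between forceps's own z axis and vertical below 0.3 rad and value of joint jaw above 0.02 m); the arm keeps its last pose, push and grip.
It fails at once if the dish, jar or slide box is moved by more than 15 mm (distance of any of dish, jar, slidebox from where it was at the start of the episode above 0.015 m).
It also fails if it takes over 48 s, if anything falls off the work surface, if the arm or the gripper's body presses on something with over 40 N, if the wrist force passes 120 N, or if a joint passes its speed limit or range.

### The arm

A 6-joint arm with a two-finger parallel gripper is mounted at the origin on the work surface. World frame = base frame: x ahead of the robot, y to its left, z up, the work surface at z = 0. Lengths are in m, angles in degrees, forces in N, time in s.
With the tool pointing down it reaches from about 0.35 to 0.775 m from the base axis. Payload 5.5 kg.
Tool frame: the origin (TCP) lies midway between the tips of the shut fingers; the grasp point (between the pads) lies 19 mm behind it (env.grip_point_offset is the distance from the TCP to the grasp point, in m); z points along the fingers, x is the direction in which the jaws open and shut, and the axes are right-handed (so a half turn about z gives the same grasp; the last joint's range is limited). The gripper opens to 85 mm and grips with 20 to 120 N. Pads are 22 mm wide; open, the fingers measure 114 mm over their backs; the gripper's body (76 mm by 85 mm) begins 54 mm behind the grasp point. The pads swing forward as they close: fully open they stand 13 mm farther back than shut.
Start: joints at [-72.743, 17.945, 2.641, 74.691, 0, 82.002], TCP at [0.245, -0.52, 0.231] pointing down, gripper open.
Joint ranges: [-158.12, 158.12], [-49.38, 96.58], [-58.88, 72.47], [-126.05, 133.96], [-84.25, 85.87], [-180, 180]. Speed limits (degrees/s): [147.25, 147.25, 180, 180, 180, 180].

### API

Orientations are given as a 3x3 rotation matrix whose columns are the frame's x, y, z axes.
In Python, from cell import env gives the robot as it stands.
- The arm moves only by the tool drive_tool, never from a script. Its argument "series" is a list of rows, each an object of numbers: "dx", "dy", "dz": the shift along the tool's x, y, z in cm; "wx", "wy", "wz": the turn, a rotation vector about the tool's x, y, z in degrees; "hand": the opening, from -1 (shut) to 1 (fully open), so that 0 is half open. In form: [{"dx": .., "dy": .., "dz": .., "wx": .., "wy": .., "wz": .., "hand": ..}, ...]. A call has 1 to 5 rows; each row is the pose to reach, as a shift and turn from the pose commanded when the call began, along the tool's axes at that moment; what a row does not reach only later rows make up. A row lasts 1/8 s, in which the tool goes at most 62.5 mm and 10.7 degrees, less where a joint would pass 70% of its speed; a pose out of reach is approached as far as the arm can. A call with a gripper value outside its range is refused whole. The fingers move at their own pace and stop on an object; "grip_force" is the grip in N (left out, the last holds). Time passes only in rows, so rows that repeat a pose let the fingers close. It gives the time, the measured TCP pose, the force and the opening at its end, in the units of the state.
- env.sense(): the state, without advancing time (a new reading comes with each control period).
- env.camera(name): name is "scene" or "top" or "wrist"; returns the picture (384x512x3 uint8, blue, green, red); there is no depth.
- env.camera_model(name): a dict with "mtx" (3x3 intrinsics, pixels), "view" (4x4, takes a point from world to camera coordinates). Camera axes: x right, y down, z forward; pixel columns grow to the right and rows downward; lengths in m; the calibration is good to about 2 mm. A picture is of the moment at which its call begins: read the wrist's pose just before it. camera_model takes no time and is no camera call; for the wrist camera it gives the pose at the moment of the call.
- env.hand_in(): hands the job in, once; it reports no verdict.
The state is a dict: "clock": time; "joints": joint angles; "joint_vel": joint speeds; "joint_efforts": joint torques, N m; "tcp_pos": TCP position; "eef_rot": TCP orientation; "contact_force": force on the tool from outside, world axes, zero at the start; "ft_torque": the same for the moment, N m; "gripper_width": opening from 0.0 (shut) to 1.0 (fully open).
Only numpy, scipy, OpenCV 4.12 (cv2) and the standard library are available. Lean on these libraries where they do the work, as an engineer would, in place of code of your own. Each camera call takes 0.05 s, during which the arm holds its last target.

## Working session

There is one attempt and no reset: what is moved stays moved. The work goes in short steps, Python scripts to look and compute and a tool call to move; the robot and the scene stay as the last step left them, time stands still between calls to the robot, and variables do not carry over. Pictures are saved under pics/ and viewed, and the job is handed in when it is done.

Besides the shell and the picture viewer there is one more tool, called after "Emit:" as name(argument=value, ...) on one line, values as JSON. drive_tool: Moves the arm, as the interface text tells. Its arguments: {"type":"object","properties":{"series":{"type":"array","items":{"type":"object","properties":{"dx":{"type":"number"},"dy":{"type":"number"},"dz":{"type":"number"},"wx":{"type":"number"},"wy":{"type":"number"},"wz":{"type":"number"},"hand":{"type":"number"}}}},"grip_force":{"type":"number"}},"required":["series"]}

```bash
ls; mkdir -p pics
python3 - <<'E'
from cell import env
import cv2,numpy as np
print(env.sense())
for n in ("scene","top","wrist"):
    m=env.camera_model(n);print(n,m['mtx'].tolist(),np.round(m['view'],4).tolist())
    cv2.imwrite(f"pics/a_{n}.png",env.camera(n))
E
```

```text
pics
{'clock': 0.0, 'joints': array([-7.27415655e+01,  1.79892845e+01,  2.57605825e+00,  7.46900822e+01,
        9.53940213e-04,  8.20030749e+01]), 'joint_vel': array([-0.0484711 , -0.09898374,  0.03075489, -0.07970001,  0.02257483,
        0.02249855]), 'joint_efforts': array([ 1.31226356e-03, -4.80631256e+01,  2.98530471e+01,  1.93077052e-02,
        1.33823496e-04, -1.21740919e-05]), 'tcp_pos': array([ 0.24518177, -0.51953839,  0.23041741]), 'eef_rot': array([[ 4.26652866e-01, -9.04415315e-01, -5.19039795e-04],
       [-9.04413706e-01, -4.26653098e-01,  1.72683147e-03],
       [-1.78322276e-03, -2.67330891e-04, -9.99998374e-01]]), 'contact_force': array([-0.0714797 , -0.21029344,  0.17497787]), 'ft_torque': array([0.01788595, 0.00490479, 0.010629  ]), 'gripper_width': 1.0053223722076972}
scene [[347.9269107145707, 0.0, 247.19469479414187], [0.0, 347.9269107145707, 193.75646712385762], [0.0, 0.0, 1.0]] [[0.867, 0.4983, 0.0042, -0.5216], [0.3955, -0.6829, -0.6142, -0.1727], [-0.3032, 0.5341, -0.7892, 1.1212], [0.0, 0.0, 0.0, 1.0]]
top [[436.87592755489067, 0.0, 248.7778454858086], [0.0, 436.87592755489067, 196.56969744142336], [0.0, 0.0, 1.0]] [[-0.0206, -0.9997, -0.0121, 0.0237], [-0.997, 0.0214, -0.0747, 0.5979], [0.075, 0.0105, -0.9971, 1.2973], [0.0, 0.0, 0.0, 1.0]]
wrist [[330.29616094006906, 0.0, 258.50203695438245], [0.0, 330.29616094006906, 190.59038129768257], [0.0, 0.0, 1.0]] [[0.4278, -0.9039, -0.0025, -0.5747], [-0.8563, -0.4062, 0.3189, -0.0429], [-0.2892, -0.1343, -0.9478, 0.3808], [0.0, 0.0, 0.0, 1.0]]
```

View pics/a_top.png

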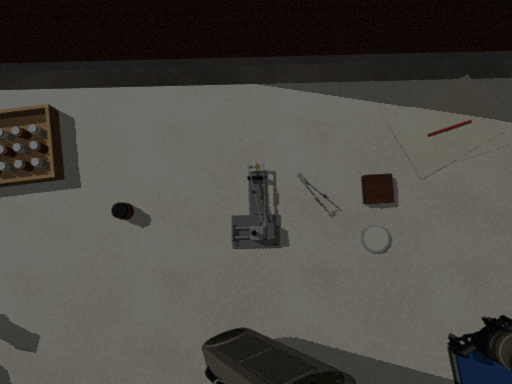

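View pics/a_scene.png

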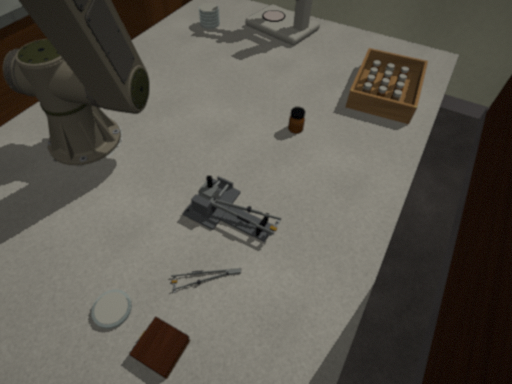

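View pics/a_wrist.png

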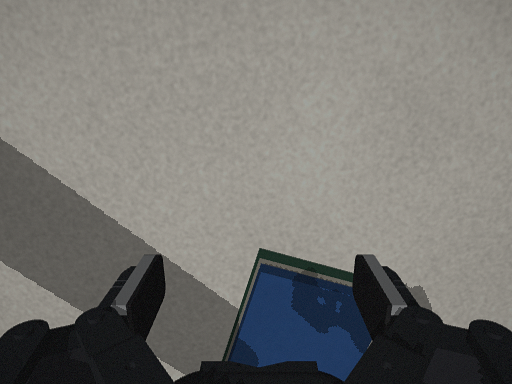

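The top view shows two forceps-like things. One lies in the vise, from (255,240) to (258,165). The other lies loose on the bench, from (300,177) to (333,213), and is smaller. The one in the vise fits the description, so I'll enlarge it to confirm.

Run:
```python
import cv2,numpy as np
a=cv2.imread("pics/a_top.png")[150:260,215:350]
cv2.imwrite("pics/b_top.png",cv2.convertScaleAbs(cv2.resize(a,None,fx=5,fy=5,interpolation=cv2.INTER_CUBIC),alpha=1.6))
a=cv2.imread("pics/a_scene.png")[165:300,160:300]
cv2.imwrite("pics/b_scene.png",cv2.convertScaleAbs(cv2.resize(a,None,fx=4.4,fy=4.4,interpolation=cv2.INTER_CUBIC),alpha=1.6))
```

```text
(no output)
```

View pics/b_top.png

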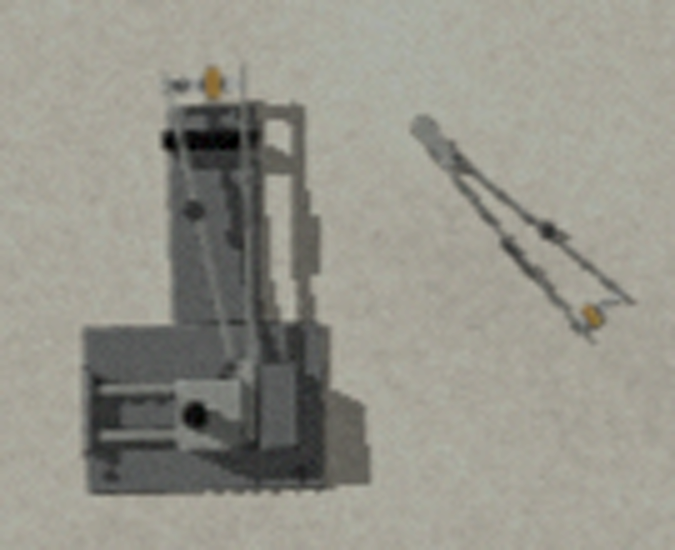

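View pics/b_scene.png

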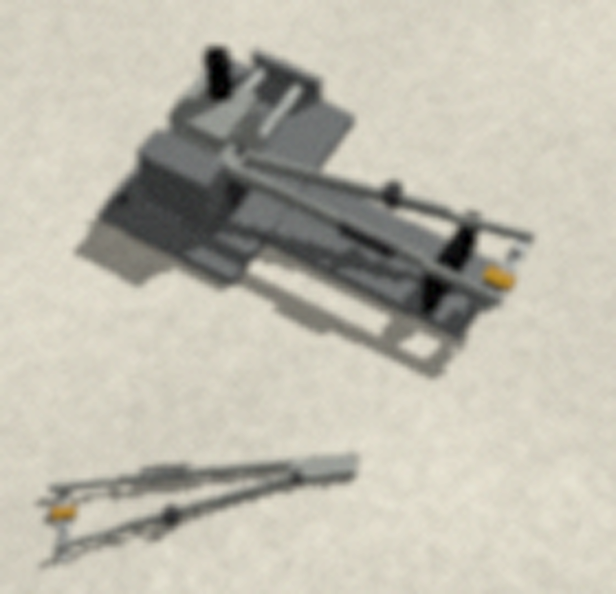

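Confirmed: the larger forceps lie in the vise, with the rider at crop (212,83), the boss at (193,210) and the knob at (195,415). The small loose one at right is the decoy. Next I'll take a coarse position from the top view.

```bash
cat > h.py <<'E'
import numpy as np,cv2
from cell import env
def ray(m,uv,z):
    K=m['mtx'];V=np.array(m['view']);R=V[:3,:3];t=V[:3,3]
    c=-R.T@t; d=R.T@np.linalg.inv(K)@np.array([uv[0],uv[1],1.])
    return c+d*(z-c[2])/d[2]
def proj(m,p):
    V=np.array(m['view']);q=V[:3,:3]@np.asarray(p,float)+V[:3,3];q=m['mtx']@q;return q[:2]/q[2]
def rel(target,R=None):
    s=env.sense();return np.round(100*s['eef_rot'].T@(np.array(target)-s['tcp_pos']),2)
E
python3 - <<'E'
from h import *
m=env.camera_model("top")
for n,u,z in [("knob",(195,415),.105),("rider",(212,83),.042),("boss",(193,210),.057),("legbase",(245,370),.056),("legtip",(183,140),.056),("fixtip",(243,80),.056)]:
    print(n,ray(m,(215+u[0]/5-.4,150+u[1]/5-.4),z).round(4))
E
```

```text
knob [ 0.4901 -0.0012  0.105 ]
rider [ 0.6873 -0.0155  0.042 ]
boss [ 0.6101 -0.0025  0.057 ]
legbase [ 0.5154 -0.031   0.056 ]
legtip [0.6518 0.0025 0.056 ]
fixtip [ 0.6867 -0.0337  0.056 ]
```

Run:
```python
from h import *
m=env.camera_model("wrist");V=np.array(m['view']);s=env.sense()
c=-V[:3,:3].T@V[:3,3];print("cam in tool",s['eef_rot'].T@(c-s['tcp_pos']), "axes",(V[:3,:3]@s['eef_rot']).round(3))
print(rel([.53,-.015,.29]))
```

```text
cam in tool [ 0.00069936 -0.08151314 -0.14266961] axes [[ 1.    -0.001  0.001]
 [ 0.001  0.948 -0.319]
 [-0.     0.319  0.948]]
[-33.5  -47.29  -5.88]
```

Emit:
drive_tool(series=[{"dx":-10,"dy":-14,"dz":-2,"wz":8},{"dx":-20,"dy":-28,"dz":-2,"wz":17},{"dx":-30,"dy":-42,"dz":0,"wz":25.3},{"dx":-34.3,"dy":-49,"dz":1,"wz":25.3},{"dx":-34.3,"dy":-49,"dz":1,"wz":25.3}])

```text
schema error: expected keys dx, dy, dz, wx, wy, wz, hand
```

Run:
```python
from h import *
s=env.sense();print(s['clock'],s['tcp_pos'],s['eef_rot'].round(3)); print(rel([.55,-.01,.22]))
```

```text
0.15 [ 0.24520918 -0.51966059  0.23058495] [[ 0.427 -0.904 -0.   ]
 [-0.904 -0.427  0.001]
 [-0.001 -0.    -1.   ]]
[-33.09 -49.31   1.12]
```

Emit:
drive_tool(series=[{"dx":-4,"dy":-5,"dz":-2,"wx":0,"wy":0,"wz":5,"hand":1},{"dx":-8,"dy":-10,"dz":-2,"wx":0,"wy":0,"wz":12,"hand":1},{"dx":-12,"dy":-15,"dz":-2,"wx":0,"wy":0,"wz":20,"hand":1},{"dx":-15,"dy":-20,"dz":-1,"wx":0,"wy":0,"wz":25.3,"hand":1},{"dx":-18.5,"dy":-25,"dz":0,"wx":0,"wy":0,"wz":25.3,"hand":1}])

```text
clock: 0.78
tcp_pos: [0.3917, -0.2473, 0.2317]
eef_rot: [[-0.002, -1.0, 0.001], [-1.0, 0.002, -0.001], [0.001, -0.001, -1.0]]
contact_force: [1.0, -1.3, -0.4]
gripper_width: 1.001
```

Run:
```python
from h import *
s=env.sense();print(s['clock'],s['tcp_pos'],s['eef_rot'].round(3)); print(rel([.55,-.01,.22]))
```

```text
0.775 [ 0.39170391 -0.24730556  0.23172129] [[-0.002 -1.     0.001]
 [-1.     0.002 -0.001]
 [ 0.001 -0.001 -1.   ]]
[-23.76 -15.78   1.17]
```

Emit:
drive_tool(series=[{"dx":-5.2,"dy":-3.4,"dz":0.2,"wx":0,"wy":0,"wz":0,"hand":1},{"dx":-10.4,"dy":-6.8,"dz":0.5,"wx":0,"wy":0,"wz":0,"hand":1},{"dx":-15.6,"dy":-10.2,"dz":0.8,"wx":0,"wy":0,"wz":0,"hand":1},{"dx":-20.8,"dy":-13.6,"dz":1,"wx":0,"wy":0,"wz":0,"hand":1},{"dx":-23.8,"dy":-15.8,"dz":1.1,"wx":0,"wy":0,"wz":0,"hand":1}])

```text
clock: 1.4
tcp_pos: [0.5499, -0.0083, 0.2203]
eef_rot: [[0.002, -1.0, -0.0], [-1.0, -0.002, 0.0], [-0.0, 0.0, -1.0]]
contact_force: [-0.3, -1.0, -0.2]
gripper_width: 0.999
```

Emit:
drive_tool(series=[{"dx":0,"dy":0,"dz":0,"wx":0,"wy":0,"wz":0,"hand":0.2},{"dx":0,"dy":0,"dz":0,"wx":0,"wy":0,"wz":0,"hand":0.2}])

```text
clock: 1.65
tcp_pos: [0.5485, -0.0112, 0.2204]
eef_rot: [[-0.0, -1.0, -0.001], [-1.0, 0.0, -0.0], [0.0, 0.001, -1.0]]
contact_force: [0.5, -0.0, 0.4]
gripper_width: 0.609
```

Run:
```python
from h import *
s=env.sense();print(s['clock'],s['tcp_pos'],s['eef_rot'].round(3),s['gripper_width']); m=env.camera_model("wrist")
im=env.camera("wrist");cv2.imwrite("pics/c.png",im)
import pickle;pickle.dump(m,open("c.pkl","wb"))
cv2.imwrite("pics/c2.png",cv2.convertScaleAbs(cv2.resize(im,(800,600),interpolation=cv2.INTER_CUBIC),alpha=1.6))
```

```text
1.65 [ 0.54849497 -0.01119125  0.22042009] [[-0.    -1.    -0.001]
 [-1.     0.    -0.   ]
 [ 0.     0.001 -1.   ]] 0.6090858087974087
```

View pics/c2.png

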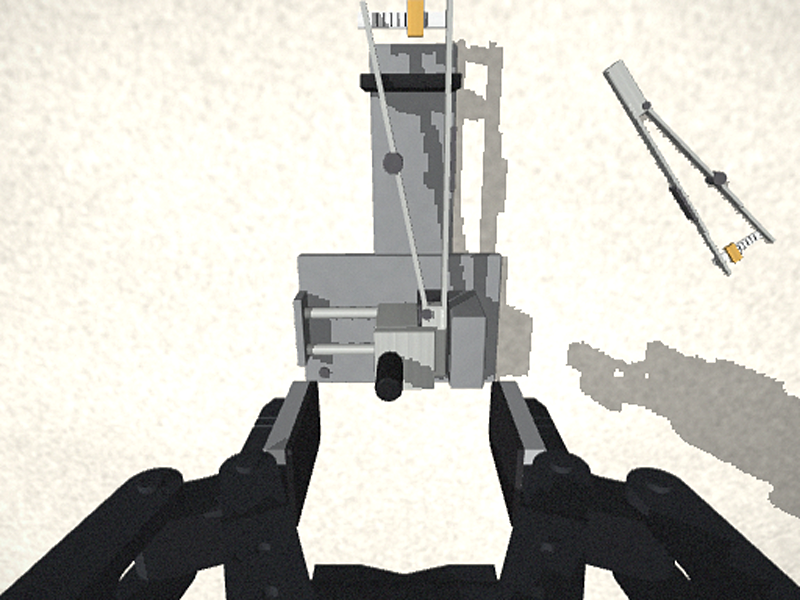

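The wrist view shows the knob top at (389,389), the boss at (393,163), the rider at (416,15), and the fixed leg running from (450,5) to (444,320). All are in 800-pixel coordinates.

Run:
```python
from h import *
import pickle;m=pickle.load(open("c.pkl","rb"))
im=cv2.imread("pics/c.png").astype(int)
f=512/800
P={}
for n,u,z in [("knobtop",(389,389),.105),("knobbase",(388,358),.068),("rider",(416,15),.042),("boss",(393,163),.057),("fl_far",(450,12),.056),("fl_mid",(447,150),.056),("fl_near",(444,320),.056),("baseFL",(300,254),.01),("baseFR",(500,254),.01),("barL",(361,74),.044),("barR",(461,74),.044),("ml_far",(364,10),.056),("ml_near",(425,300),.056)]:
    P[n]=ray(m,(u[0]*f-.2,u[1]*f-.2),z);print(n,P[n].round(4))
```

```text
knobtop [ 0.4894 -0.0035  0.105 ]
knobbase [ 0.491  -0.0019  0.068 ]
rider [ 0.6874 -0.0184  0.042 ]
boss [ 0.609  -0.0055  0.057 ]
fl_far [ 0.6864 -0.0361  0.056 ]
fl_mid [ 0.6162 -0.0365  0.056 ]
fl_near [ 0.512  -0.0374  0.056 ]
baseFL [0.5437 0.0611 0.01  ]
baseFR [ 0.5438 -0.0792  0.01  ]
barL [0.6572 0.0127 0.044 ]
barR [ 0.6572 -0.0442  0.044 ]
ml_far [0.6873 0.0093 0.056 ]
ml_near [ 0.5254 -0.0251  0.056 ]
```

Emit:
drive_tool(series=[{"dx":-0.8,"dy":5.8,"dz":0,"wx":0,"wy":0,"wz":0,"hand":0.1},{"dx":-0.8,"dy":5.8,"dz":4,"wx":0,"wy":0,"wz":0,"hand":0.1},{"dx":-0.8,"dy":5.8,"dz":9,"wx":0,"wy":0,"wz":0,"hand":0.1},{"dx":-0.8,"dy":5.8,"dz":13,"wx":0,"wy":0,"wz":0,"hand":0.1},{"dx":-0.8,"dy":5.8,"dz":13.9,"wx":0,"wy":0,"wz":0,"hand":0.1}])

```text
clock: 2.33
tcp_pos: [0.4884, -0.0038, 0.0799]
eef_rot: [[-0.003, -1.0, -0.005], [-1.0, 0.003, 0.001], [-0.001, 0.005, -1.0]]
contact_force: [-0.5, -0.1, 0.4]
gripper_width: 0.545
```

Run:
```python
from h import *
im=env.camera("wrist");s=env.sense();print(s['clock'],s['tcp_pos'],s['contact_force'],s['gripper_width'])
cv2.imwrite("pics/d.png",cv2.convertScaleAbs(cv2.resize(im,(640,480)),alpha=1.6))
```

```text
2.375 [ 0.48919984 -0.00378023  0.08022696] [-1.0513618   0.30710775 -0.83409615] 0.5489871592480368
```

View pics/d.png

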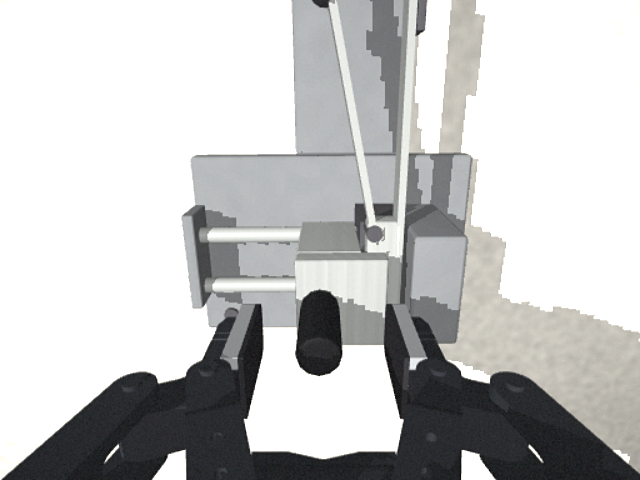

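The knob at (320,350) is centred between the fingers, so I close on it and slide the jaw.

Emit:
drive_tool(series=[{"dx":0,"dy":0,"dz":0,"wx":0,"wy":0,"wz":0,"hand":-1},{"dx":0,"dy":0,"dz":0,"wx":0,"wy":0,"wz":0,"hand":-1},{"dx":0,"dy":0,"dz":0,"wx":0,"wy":0,"wz":0,"hand":-1},{"dx":0,"dy":0,"dz":0,"wx":0,"wy":0,"wz":0,"hand":-1}], grip_force=30)

```text
clock: 2.88
tcp_pos: [0.4925, -0.0024, 0.0837]
eef_rot: [[-0.0, -1.0, 0.004], [-1.0, 0.0, 0.001], [-0.001, -0.004, -1.0]]
contact_force: [-0.3, 4.0, 6.2]
gripper_width: 0.173
```

Emit:
drive_tool(series=[{"dx":-0.7,"dy":0,"dz":0,"wx":0,"wy":0,"wz":0,"hand":-1},{"dx":-1.4,"dy":0,"dz":0,"wx":0,"wy":0,"wz":0,"hand":-1},{"dx":-2.1,"dy":0,"dz":0,"wx":0,"wy":0,"wz":0,"hand":-1},{"dx":-2.7,"dy":0,"dz":0,"wx":0,"wy":0,"wz":0,"hand":-1},{"dx":-3.1,"dy":0,"dz":0,"wx":0,"wy":0,"wz":0,"hand":-1}])

```text
clock: 3.5
tcp_pos: [0.4924, 0.027, 0.0837]
eef_rot: [[-0.001, -1.0, 0.003], [-1.0, 0.001, -0.003], [0.003, -0.003, -1.0]]
contact_force: [-2.3, -2.1, 6.6]
gripper_width: 0.172
```

Emit:
drive_tool(series=[{"dx":0,"dy":0,"dz":0,"wx":0,"wy":0,"wz":0,"hand":-1},{"dx":0,"dy":0,"dz":0,"wx":0,"wy":0,"wz":0,"hand":-1}])

```text
clock: 3.75
tcp_pos: [0.4924, 0.0273, 0.0837]
eef_rot: [[-0.001, -1.0, 0.003], [-1.0, 0.001, -0.002], [0.002, -0.003, -1.0]]
contact_force: [-1.6, -0.6, 5.7]
gripper_width: 0.173
```

Run:
```python
from h import *
im=env.camera("wrist");s=env.sense();print(s['clock'],s['tcp_pos'],s['contact_force'],s['gripper_width'])
cv2.imwrite("pics/e.png",cv2.convertScaleAbs(cv2.resize(im,(640,480)),alpha=1.6))
```

```text
3.8 [0.49242604 0.02735811 0.08370525] [-1.26128409 -1.22552655  6.93807016] 0.17535950245634602
```

View pics/e.png

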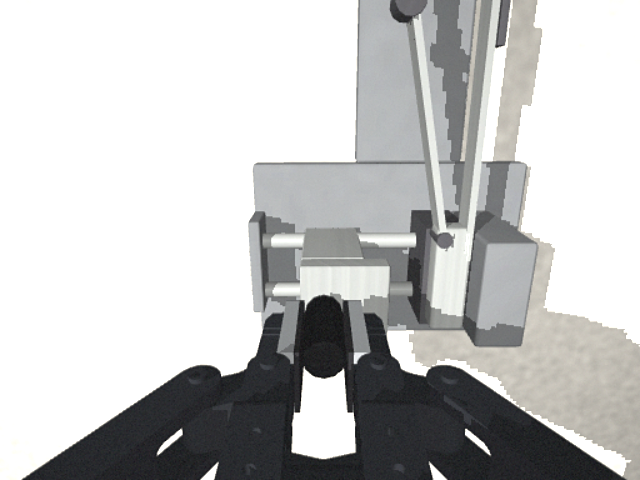

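The jaw is now about 30 mm open and the forceps still lie in place. I release the knob, go up, and look down on the forceps from above.

Emit:
drive_tool(series=[{"dx":0,"dy":0,"dz":0,"wx":0,"wy":0,"wz":0,"hand":0.0},{"dx":0,"dy":0,"dz":-0.3,"wx":0,"wy":0,"wz":0,"hand":0.0},{"dx":0,"dy":0,"dz":-5,"wx":0,"wy":0,"wz":0,"hand":0.4},{"dx":0,"dy":-3,"dz":-9,"wx":0,"wy":0,"wz":0,"hand":1},{"dx":4.0,"dy":-8,"dz":-10,"wx":0,"wy":0,"wz":0,"hand":1}])

```text
clock: 4.42
tcp_pos: [0.5711, -0.0092, 0.1856]
eef_rot: [[0.003, -1.0, 0.005], [-1.0, -0.003, -0.0], [0.0, -0.005, -1.0]]
contact_force: [0.9, -0.7, -0.3]
gripper_width: 1.002
```

Emit:
drive_tool(series=[{"dx":0,"dy":-0.5,"dz":0,"wx":0,"wy":0,"wz":0,"hand":1},{"dx":0,"dy":-0.5,"dz":0,"wx":0,"wy":0,"wz":0,"hand":1}])

```text
clock: 4.68
tcp_pos: [0.5738, -0.0107, 0.1808]
eef_rot: [[-0.001, -1.0, -0.002], [-1.0, 0.001, 0.0], [-0.0, 0.002, -1.0]]
contact_force: [-0.7, 0.9, 0.0]
gripper_width: 1.0
```

Run:
```python
from h import *
import pickle
s=env.sense();m=env.camera_model("wrist");im=env.camera("wrist");print(s['clock'],s['tcp_pos'],s['eef_rot'].round(3),s['contact_force'],s['gripper_width'])
pickle.dump(m,open("f.pkl","wb"));cv2.imwrite("pics/f0.png",im)
cv2.imwrite("pics/f.png",cv2.convertScaleAbs(cv2.resize(im,(800,600),interpolation=cv2.INTER_CUBIC),alpha=1.3))
```

```text
4.675 [ 0.57381863 -0.01069491  0.18075088] [[-0.001 -1.    -0.002]
 [-1.     0.001  0.   ]
 [-0.     0.002 -1.   ]] [-0.73481425  0.92859698  0.00232477] 1.0004604176676817
```

View pics/f.png

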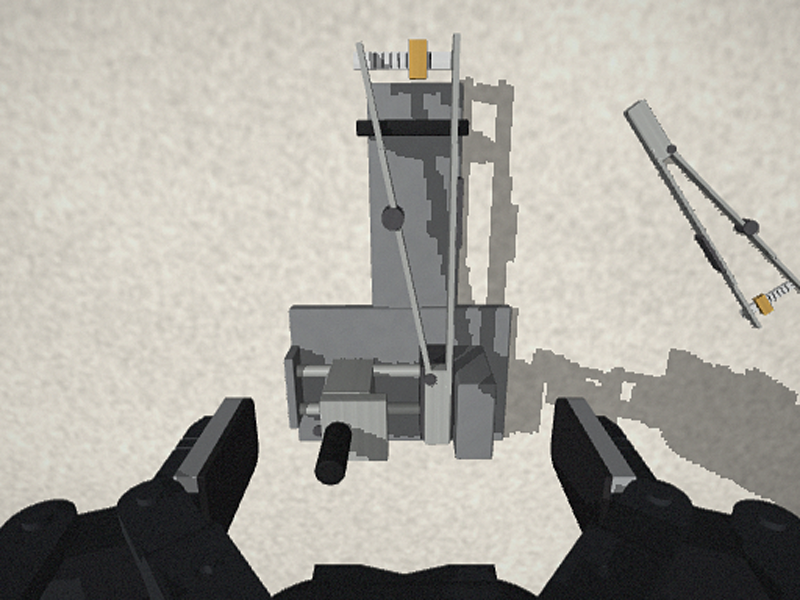

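Wrist view (800 px): rider (417,59), boss (393,218), fixed leg from (457,40) to (448,370), pad as a dark strip near (459,220). The jaw is open and the tail is free. Next, the grasp centre.

Run:
```python
from h import *
import pickle;m=pickle.load(open("f.pkl","rb"));f=.64
im=cv2.imread("pics/f0.png");h=cv2.cvtColor(im,cv2.COLOR_BGR2HSV)
k=cv2.inRange(h,(10,120,80),(35,255,255))
for c in cv2.findContours(k,0,2)[0]:
    if cv2.contourArea(c)>30: r=cv2.boundingRect(c);print("orange",np.array(r)/f);
def R(u,z): return ray(m,(u[0]*f-.2,u[1]*f-.2),z)
P={}
for n,u,z in [("riderL",(409,59),.042),("riderR",(426,59),.042),("rider",(417.5,59),.042),("bossL",(382,218),.057),("bossC",(393,218),.057),("fl_far",(456.5,50),.056),("fl_mid",(453,220),.056),("fl_near",(448,360),.056),("padR",(462,220),.056),("mlfar",(361,48),.056),("ml_tip_at_rider",(364,62),.056)]:
    P[n]=R(u,z);print(n,P[n].round(4))
im=cv2.resize(im[110:180,220:320],None,fx=7,fy=7,interpolation=cv2.INTER_CUBIC);cv2.imwrite("pics/g.png",cv2.convertScaleAbs(im,alpha=1.5))
```

```text
orange [753.125  293.75    20.3125  21.875 ]
orange [409.375   40.625   17.1875  37.5   ]
riderL [ 0.6861 -0.0138  0.042 ]
riderR [ 0.6861 -0.0223  0.042 ]
rider [ 0.6861 -0.018   0.042 ]
bossL [6.094e-01 1.000e-04 5.700e-02]
bossC [ 0.6094 -0.0056  0.057 ]
fl_far [ 0.6885 -0.036   0.056 ]
fl_mid [ 0.6082 -0.0368  0.056 ]
fl_near [ 0.5281 -0.0364  0.056 ]
padR [ 0.6082 -0.0415  0.056 ]
mlfar [0.6894 0.0089 0.056 ]
ml_tip_at_rider [0.6833 0.0076 0.056 ]
```

View pics/g.png

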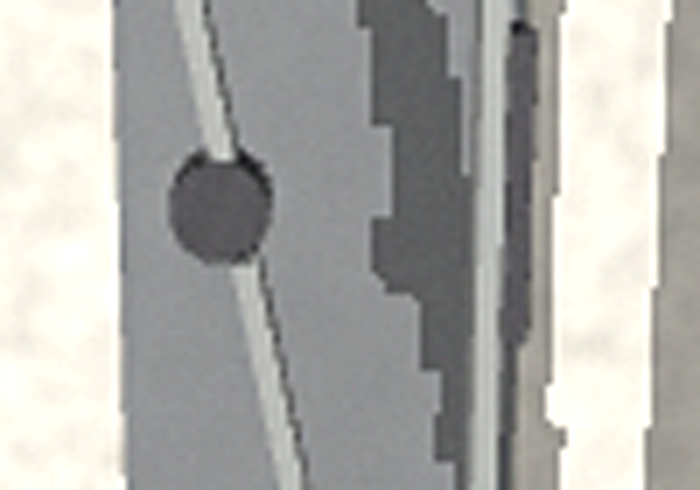

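Pad to boss measures 42 mm, as given. The grasp centre is at about (0.610, -0.021).

Emit:
drive_tool(series=[{"dx":1.0,"dy":-3.6,"dz":0,"wx":0,"wy":0,"wz":0,"hand":1},{"dx":1.0,"dy":-3.6,"dz":4,"wx":0,"wy":0,"wz":0,"hand":1},{"dx":1.0,"dy":-3.6,"dz":8,"wx":0,"wy":0,"wz":0,"hand":1},{"dx":1.0,"dy":-3.6,"dz":9,"wx":0,"wy":0,"wz":0,"hand":1},{"dx":1.0,"dy":-3.6,"dz":9,"wx":0,"wy":0,"wz":0,"hand":1}])

```text
clock: 5.35
tcp_pos: [0.6093, -0.0201, 0.0914]
eef_rot: [[-0.0, -1.0, -0.002], [-1.0, 0.0, 0.0], [-0.0, 0.002, -1.0]]
contact_force: [0.0, -0.8, 0.2]
gripper_width: 1.002
```

Run:
```python
from h import *
im=env.camera("wrist");s=env.sense();print(s['clock'],s['tcp_pos'],s['eef_rot'].round(3),rel([.61,-.021,.028]))
cv2.imwrite("pics/i.png",cv2.convertScaleAbs(cv2.resize(im,(640,480)),alpha=1.3))
```

```text
5.4 [ 0.61038756 -0.02033736  0.092585  ] [[-0.    -1.     0.001]
 [-1.     0.    -0.   ]
 [ 0.    -0.001 -1.   ]] [0.06 0.04 6.46]
```

View pics/i.png

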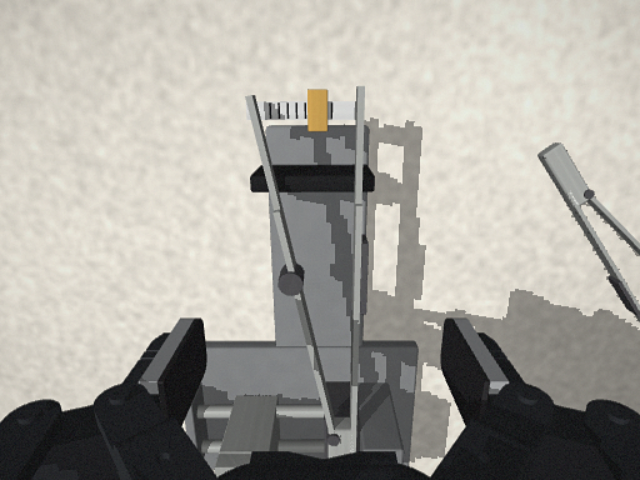

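The boss and pad sit midway between the fingers. I descend and close in.

Emit:
drive_tool(series=[{"dx":0.05,"dy":0,"dz":3.2,"wx":0,"wy":0,"wz":0,"hand":1},{"dx":0.05,"dy":0,"dz":6,"wx":0,"wy":0,"wz":0,"hand":1},{"dx":0.05,"dy":0,"dz":6.4,"wx":0,"wy":0,"wz":0,"hand":0.3},{"dx":0.05,"dy":0,"dz":6.4,"wx":0,"wy":0,"wz":0,"hand":0.08},{"dx":0.05,"dy":0,"dz":6.4,"wx":0,"wy":0,"wz":0,"hand":0.08}], grip_force=30)

```text
clock: 6.02
tcp_pos: [0.6117, -0.0214, 0.0294]
eef_rot: [[-0.001, -1.0, 0.003], [-1.0, 0.001, -0.001], [0.001, -0.003, -1.0]]
contact_force: [-0.1, -0.2, 0.1]
gripper_width: 0.543
```

Run:
```python
from h import *
im=env.camera("wrist");s=env.sense();print(s['clock'],s['tcp_pos'],s['contact_force'],s['gripper_width'])
cv2.imwrite("pics/j.png",cv2.convertScaleAbs(cv2.resize(im,(640,480)),alpha=1.3))
```

```text
6.075 [ 0.61155934 -0.02136233  0.02920944] [ 0.16634058 -0.24270011  0.59142475] 0.5423958534467821
```

View pics/j.png

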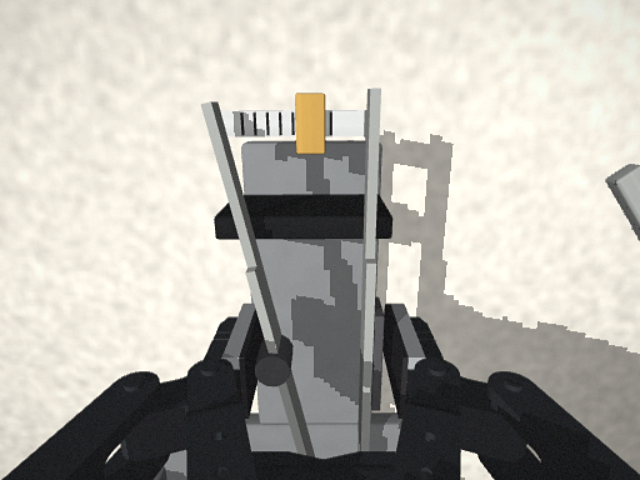

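The fingers bracket the pad and boss. I give a light first squeeze and check it before lifting.

Emit:
drive_tool(series=[{"dx":0,"dy":0,"dz":0,"wx":0,"wy":0,"wz":0,"hand":0.0},{"dx":0,"dy":0,"dz":0,"wx":0,"wy":0,"wz":0,"hand":-0.1},{"dx":0,"dy":0,"dz":0,"wx":0,"wy":0,"wz":0,"hand":-0.15},{"dx":0,"dy":0,"dz":0,"wx":0,"wy":0,"wz":0,"hand":-0.15},{"dx":0,"dy":0,"dz":0,"wx":0,"wy":0,"wz":0,"hand":-0.15}])

```text
clock: 6.7
tcp_pos: [0.6114, -0.0212, 0.0289]
eef_rot: [[-0.001, -1.0, 0.003], [-1.0, 0.001, -0.0], [0.0, -0.003, -1.0]]
contact_force: [0.1, 1.0, 7.0]
gripper_width: 0.43
```

Run:
```python
from h import *
im=env.camera("wrist");s=env.sense();print(s['clock'],s['tcp_pos'],s['contact_force'],s['gripper_width'])
cv2.imwrite("pics/k.png",cv2.convertScaleAbs(cv2.resize(im,(640,480)),alpha=1.3))
```

```text
6.75 [ 0.61140158 -0.02122037  0.02891957] [0.32895673 0.53494838 6.71791961] 0.42400197092754427
```

View pics/k.png

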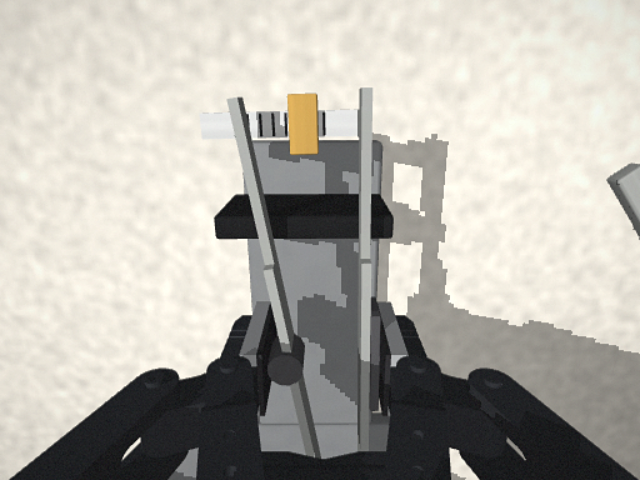

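Both contacts are made and the leg is moving. I lift straight up.

Emit:
drive_tool(series=[{"dx":0,"dy":0,"dz":-0.5,"wx":0,"wy":0,"wz":0,"hand":-0.15},{"dx":0,"dy":0,"dz":-1.2,"wx":0,"wy":0,"wz":0,"hand":-0.15},{"dx":0,"dy":0,"dz":-2.2,"wx":0,"wy":0,"wz":0,"hand":-0.15},{"dx":0,"dy":0,"dz":-3.2,"wx":0,"wy":0,"wz":0,"hand":-0.15},{"dx":0,"dy":0,"dz":-4.2,"wx":0,"wy":0,"wz":0,"hand":-0.15}])

```text
clock: 7.38
tcp_pos: [0.6104, -0.0212, 0.0704]
eef_rot: [[-0.001, -1.0, 0.0], [-1.0, 0.001, -0.0], [0.0, -0.0, -1.0]]
contact_force: [-0.4, 0.1, -0.6]
gripper_width: 0.425
```

Emit:
drive_tool(series=[{"dx":0,"dy":0,"dz":-1,"wx":0,"wy":0,"wz":0,"hand":-0.15},{"dx":0,"dy":0,"dz":-2,"wx":0,"wy":0,"wz":0,"hand":-0.15},{"dx":0,"dy":0,"dz":-3,"wx":0,"wy":0,"wz":0,"hand":-0.15},{"dx":0,"dy":0,"dz":-4,"wx":0,"wy":0,"wz":0,"hand":-0.15},{"dx":0,"dy":0,"dz":-4.6,"wx":0,"wy":0,"wz":0,"hand":-0.15}])

```text
clock: 8.0
tcp_pos: [0.6105, -0.0212, 0.1163]
eef_rot: [[-0.001, -1.0, 0.001], [-1.0, 0.001, -0.0], [0.0, -0.001, -1.0]]
contact_force: [0.3, -0.6, -0.9]
gripper_width: 0.423
```

Emit:
drive_tool(series=[{"dx":0,"dy":0,"dz":0,"wx":0,"wy":0,"wz":0,"hand":-0.2},{"dx":0,"dy":0,"dz":0,"wx":0,"wy":0,"wz":0,"hand":-0.25},{"dx":0,"dy":0,"dz":0,"wx":0,"wy":0,"wz":0,"hand":-0.25},{"dx":0,"dy":0,"dz":0,"wx":0,"wy":0,"wz":0,"hand":-0.25}])

```text
clock: 8.5
tcp_pos: [0.61, -0.0211, 0.1151]
eef_rot: [[-0.001, -1.0, -0.001], [-1.0, 0.001, 0.0], [-0.0, 0.001, -1.0]]
contact_force: [-0.8, -0.6, -1.5]
gripper_width: 0.376
```

Run:
```python
from h import *
import pickle
m=env.camera_model("wrist");im=env.camera("wrist");s=env.sense();print(s['clock'],s['tcp_pos'],s['contact_force'],s['gripper_width'])
pickle.dump(m,open("l.pkl","wb"));cv2.imwrite("pics/l0.png",im)
cv2.imwrite("pics/l.png",cv2.convertScaleAbs(cv2.resize(im,(800,600),interpolation=cv2.INTER_CUBIC),alpha=1.3))
a=env.camera("scene")[150:270,170:310]
cv2.imwrite("pics/l_s.png",cv2.convertScaleAbs(cv2.resize(a,None,fx=4,fy=4,interpolation=cv2.INTER_CUBIC),alpha=1.6))
```

```text
8.55 [ 0.61012201 -0.02117233  0.11517228] [-0.28576899 -0.28963477 -1.20531776] 0.37819294159142786
```

View pics/l.png

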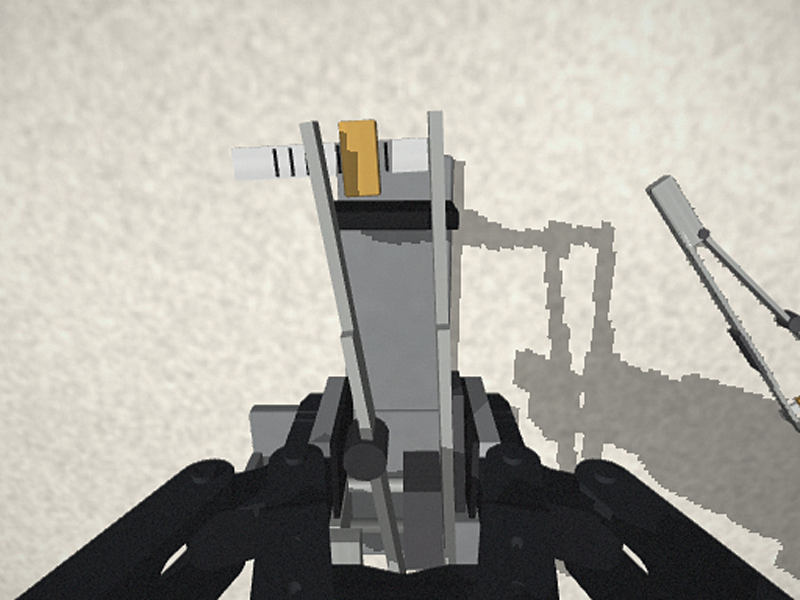

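View pics/l_s.png

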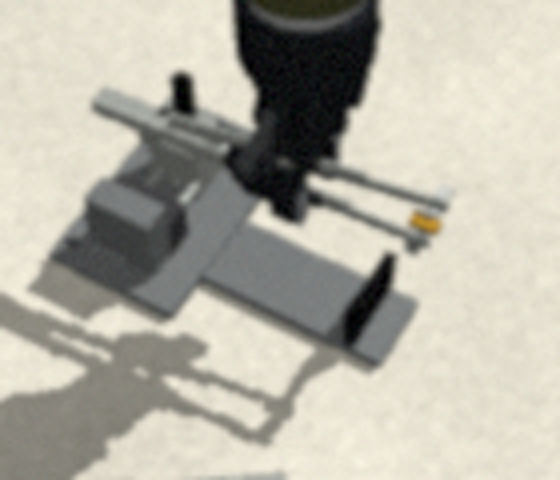

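The forceps are lifted, level and clear of the vise. The pointer is at (313,150) and the rider at (360,157). I measure the offset in the forceps' own frame, allowing for parallax.

```bash
cat > meas.py <<'E'
from h import *
import sys
def meas(m,pts,zb):
    # pts in 800px coords; zb forceps base z
    f=.64
    R=lambda u,z: ray(m,(u[0]*f-.2,u[1]*f-.2),z)
    fa=R(pts['fl_far'],zb+.012);fn=R(pts['fl_near'],zb+.012)
    d=(fa-fn)[:2];yaw=np.arctan2(d[1],d[0]);ex=np.array([np.cos(yaw),np.sin(yaw)]);ey=np.array([-ex[1],ex[0]])
    print("yaw deg",np.degrees(yaw),"fl_far",fa.round(4))
    out={}
    for n,z in (("riderL",-.002),("riderR",-.002),("mlL",.012),("mlR",.012),("ml2L",.012),("ml2R",.012)):
        if n in pts:
            p=R(pts[n],zb+z);q=(p-fa)[:2];out[n]=(q@ex,q@ey);print(n,"rel fixed leg tip x,y mm",np.round(1000*np.array(out[n]),2))
    return out
E
python3 - <<'E'
import cv2
im=cv2.imread("pics/l0.png")[60:140,185:305]
cv2.imwrite("pics/l_c.png",cv2.convertScaleAbs(cv2.resize(im,None,fx=6.5,fy=6.5,interpolation=cv2.INTER_CUBIC),alpha=1.2))
E
```

```text
(no output)
```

View pics/l_c.png

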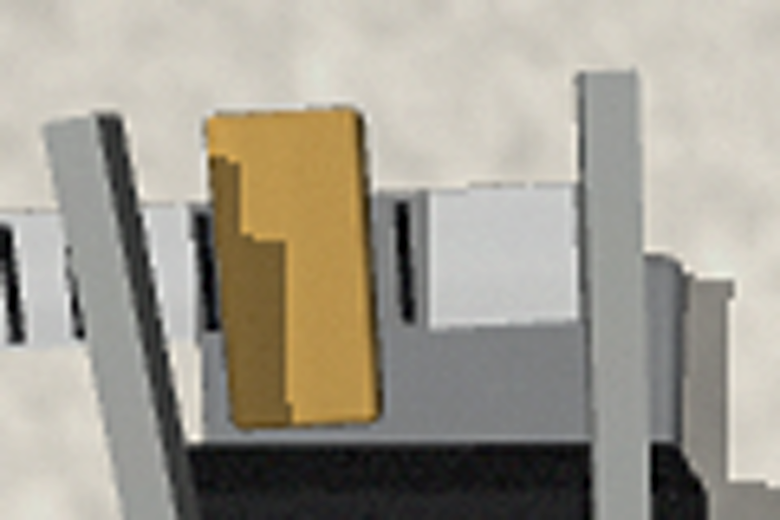

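```bash
cat >> meas.py <<'E'
def cropmeas(m,rc,ml,flf,fln,zb=.1302,c0=(185,60),k=6.5):
    P=lambda c:(c0[0]+(c[0]+.5)/k-.5,c0[1]+(c[1]+.5)/k-.5)
    r=ray(m,P(rc),zb-.002);a=ray(m,P(ml[0]),zb+.012);b=ray(m,P(ml[1]),zb+.012)
    fa=ray(m,P(flf),zb+.012);fn=ray(m,P(fln),zb+.012)
    d=(fa-fn)[:2];ex=d/np.hypot(*d);ey=np.array([-ex[1],ex[0]])
    L=lambda p:np.array([(p-fa)[:2]@ex,(p-fa)[:2]@ey])
    r,a,b=L(r),L(a),L(b)
    p=a[1]+(r[0]-a[0])*(b[1]-a[1])/(b[0]-a[0])
    leg=np.arctan2((a-b)[1],(a-b)[0])
    print("yaw",np.degrees(np.arctan2(ex[1],ex[0])),"leg angle",leg,"rider rel leg mm",r*1000,"pointer y",p*1000,"pointer-mark mm",(p-r[1])*1000,"fl tip",fa)
E
python3 - <<'E'
from meas import *
import pickle;m=pickle.load(open("l.pkl","rb"))
cropmeas(m,(294.3,267),((73,125),(146,495)),(608.5,75),(621,510))
P=lambda c:(185+c[0]/6.5-.4,60+c[1]/6.5-.4)
for c in ((207,115),(358,108),(232,427),(380,418)): print(ray(m,P(c),.1282).round(4))
E
```

```text
yaw 2.8693423016649815 leg angle 0.09692304395905466 rider rel leg mm [-9.35768263 17.82541552] pointer y 26.51870745984236 pointer-mark mm 8.693291944416085 fl tip [ 0.69448338 -0.02844635  0.1422    ]
[ 0.6926 -0.0064  0.1282]
[ 0.693  -0.015   0.1282]
[ 0.675  -0.0072  0.1282]
[ 0.6755 -0.016   0.1282]
```

The rider measures 8.6 x 17.6 mm (9 x 18 expected), so the height is about right. The pointer is 8.7 mm short of the mark, which means closing by about 4.9 mm, to hand ≈ -0.36. I go to -0.34 first.

Emit:
drive_tool(series=[{"dx":0,"dy":0,"dz":0,"wx":0,"wy":0,"wz":0,"hand":-0.28},{"dx":0,"dy":0,"dz":0,"wx":0,"wy":0,"wz":0,"hand":-0.31},{"dx":0,"dy":0,"dz":0,"wx":0,"wy":0,"wz":0,"hand":-0.34},{"dx":0,"dy":0,"dz":0,"wx":0,"wy":0,"wz":0,"hand":-0.34},{"dx":0,"dy":0,"dz":0,"wx":0,"wy":0,"wz":0,"hand":-0.34}])

```text
clock: 9.22
tcp_pos: [0.6103, -0.0212, 0.1155]
eef_rot: [[-0.001, -1.0, 0.0], [-1.0, 0.001, -0.0], [0.0, -0.0, -1.0]]
contact_force: [0.1, 0.3, -1.7]
gripper_width: 0.334
```

Run:
```python
from h import *
import pickle
m=env.camera_model("wrist");im=env.camera("wrist");s=env.sense();print(s['clock'],s['tcp_pos'],s['contact_force'],s['gripper_width'])
pickle.dump(m,open("n.pkl","wb"));cv2.imwrite("pics/n0.png",im)
cv2.imwrite("pics/n.png",cv2.convertScaleAbs(cv2.resize(im[60:140,185:305],None,fx=6.5,fy=6.5,interpolation=cv2.INTER_CUBIC),alpha=1.2))
```

```text
9.275 [ 0.61029476 -0.02116436  0.11548121] [-0.27294748  0.63677279 -1.83871804] 0.3302276604005282
```

View pics/n.png

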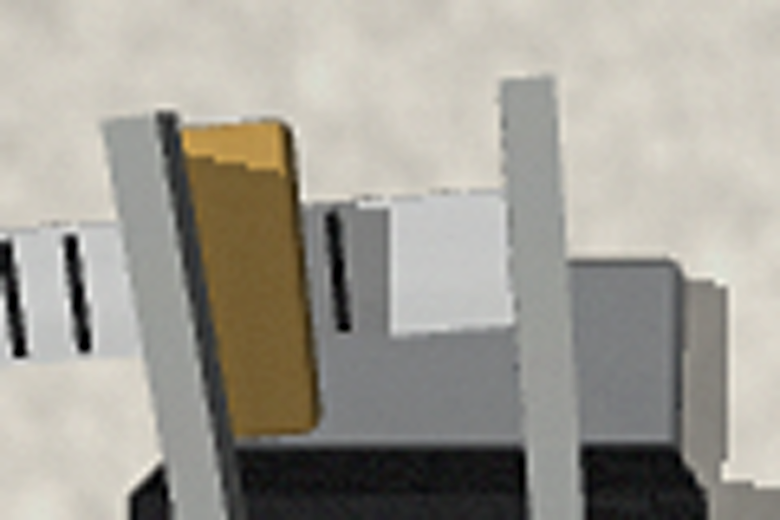

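Run:
```python
from meas import *
import pickle;m=pickle.load(open("n.pkl","rb"))
for zb in (.1302,.126):cropmeas(m,(228,278),((131,120),(197.5,500)),(527.5,80),(555,510),zb=zb)
```

```text
yaw 4.314090815463944 leg angle 0.05733018560540993 rider rel leg mm [-9.32534342 17.93550798] pointer y 19.828121116097627 pointer-mark mm 1.8926131321836126 fl tip [ 0.69445601 -0.02438835  0.1422    ]
yaw 4.3140908154639455 leg angle 0.05733018560540979 rider rel leg mm [-9.63512614 18.52507504] pointer y 20.548112839185006 pointer-mark mm 2.0230377992495607 fl tip [ 0.69453991 -0.02447301  0.138     ]
```

The pointer is 1.9 mm short, so about 1.1 mm more closing is needed, to hand -0.365. The leg angle and the rider-to-leg distance (17.9 mm here, 18.1 at rest) agree, so roll is negligible.

Emit:
drive_tool(series=[{"dx":0,"dy":0,"dz":0,"wx":0,"wy":0,"wz":0,"hand":-0.365},{"dx":0,"dy":0,"dz":0,"wx":0,"wy":0,"wz":0,"hand":-0.365},{"dx":0,"dy":0,"dz":0,"wx":0,"wy":0,"wz":0,"hand":-0.365},{"dx":0,"dy":0,"dz":0,"wx":0,"wy":0,"wz":0,"hand":-0.365},{"dx":0,"dy":0,"dz":0,"wx":0,"wy":0,"wz":0,"hand":-0.365}])

```text
clock: 9.9
tcp_pos: [0.6103, -0.0212, 0.1154]
eef_rot: [[-0.001, -1.0, -0.0], [-1.0, 0.001, -0.0], [0.0, 0.0, -1.0]]
contact_force: [0.3, -0.9, -0.2]
gripper_width: 0.317
```

Run:
```python
from h import *
import pickle
m=env.camera_model("wrist");im=env.camera("wrist");s=env.sense();print(s['clock'],s['tcp_pos'],s['contact_force'],s['gripper_width'])
pickle.dump(m,open("o.pkl","wb"));cv2.imwrite("pics/o0.png",im)
cv2.imwrite("pics/o.png",cv2.convertScaleAbs(cv2.resize(im[60:140,185:305],None,fx=6.5,fy=6.5,interpolation=cv2.INTER_CUBIC),alpha=1.2))
a=env.camera("scene")[150:270,170:310]
cv2.imwrite("pics/o_s.png",cv2.convertScaleAbs(cv2.resize(a,None,fx=4,fy=4,interpolation=cv2.INTER_CUBIC),alpha=1.6))
```

```text
9.95 [ 0.61028258 -0.02119137  0.11546015] [ 0.13260836  0.01186522 -1.91155947] 0.3225275812144525
```

View pics/o.png

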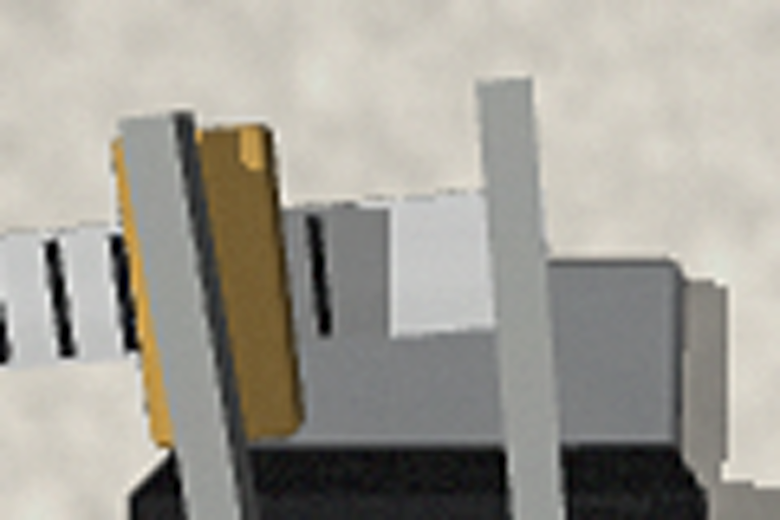

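View pics/o_s.png

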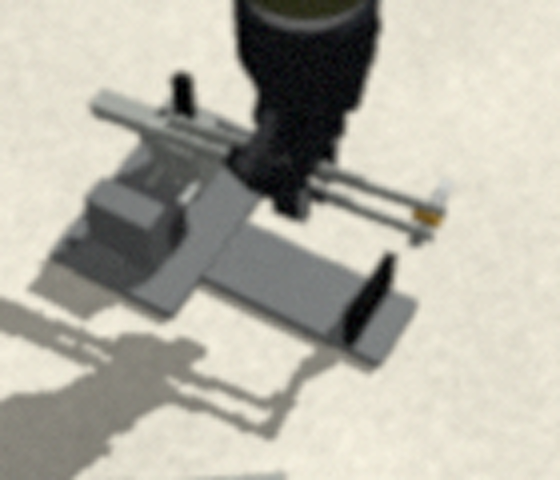

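Run:
```python
from meas import *
import pickle;m=pickle.load(open("o.pkl","rb"))
for zb in (.1302,.126):cropmeas(m,(209.5,286),((147,120),(214.5,510)),(504.5,80),(536.5,510),zb=zb)
```

```text
yaw 4.75238172114626 leg angle 0.050018716865129334 rider rel leg mm [-9.6452365  17.97513338] pointer y 17.897776632064264 pointer-mark mm -0.07735674658610955 fl tip [ 0.69445124 -0.02321877  0.1422    ]
yaw 4.75238172114625 leg angle 0.0500187168651286 rider rel leg mm [-9.96569056 18.56156778] pointer y 18.5477655561261 pointer-mark mm -0.01380222796205921 fl tip [ 0.69453501 -0.02326106  0.138     ]
```

The pointer is within 0.1 mm of the mark. I hold still and recheck for drift before handing in.

Emit:
drive_tool(series=[{"dx":0,"dy":0,"dz":0,"wx":0,"wy":0,"wz":0,"hand":-0.365},{"dx":0,"dy":0,"dz":0,"wx":0,"wy":0,"wz":0,"hand":-0.365},{"dx":0,"dy":0,"dz":0,"wx":0,"wy":0,"wz":0,"hand":-0.365},{"dx":0,"dy":0,"dz":0,"wx":0,"wy":0,"wz":0,"hand":-0.365},{"dx":0,"dy":0,"dz":0,"wx":0,"wy":0,"wz":0,"hand":-0.365}])

```text
clock: 10.62
tcp_pos: [0.6103, -0.0212, 0.1154]
eef_rot: [[-0.001, -1.0, -0.0], [-1.0, 0.001, -0.0], [0.0, 0.0, -1.0]]
contact_force: [-0.6, 0.5, -1.0]
gripper_width: 0.321
```

Run:
```python
from h import *
im=env.camera("wrist");s=env.sense();print(s['clock'],s['tcp_pos'],s['contact_force'],s['gripper_width'])
o=cv2.imread("pics/o0.png");g=lambda a:cv2.cvtColor(a[60:140,185:305],6).astype(np.float32)
print(cv2.phaseCorrelate(g(o),g(im)),np.abs(g(o)-g(im)).max())
print("handed",env.hand_in())
```

```text
10.675 [ 0.61027634 -0.02115867  0.11545341] [-0.44096836  0.78141252 -0.92201455] 0.32122532360382683
((-0.006716338639627395, -0.016792311060292775), 1.0001526655753454) 16.0
the job is handed in; nothing more can be done
handed None
```

I slid the vise jaw open by its knob, lifted the forceps across pad and boss, and squeezed them onto the mark. I handed in at about 10.7 s while still holding them there. The hand-in gives no verdict.

- **Jaw:** it was moved about 30 mm, judged from the tool's travel while gripping the knob. The forceps still lay in place in the view just after.
- **Height and level:** the grip pad is at about 0.136 m, roughly 86 mm above where it lay. That assumes it did not slip in the fingers. The scene view shows the forceps level and clear of the vise.
- **Gap:** casting rays from the wrist view put the pointer about 0.1 mm from the rider's centre (allowed: 2.5 mm). The leg angle, as a second check, gives about 0.5 mm.
- **Steadiness:** two wrist pictures about 0.7 s apart shifted by less than 0.02 pixels, so I saw no drift.
- **Checks that disagreed slightly:** the rider measured 8.6 x 17.6 mm instead of 9 x 18 mm, so the tips may sit a few mm lower than assumed. Assuming a height 4 mm lower changes the final gap by less than 0.1 mm.
- **Dish, jar and slide box:** the arm never went near them. I did not measure them again at the end.

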